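# Grade turned wooden balls by tipping them onto a slotted chute

### The job

Take the tray that holds the two wooden balls and tip it over the high end of the sloped, slotted grading board, so that the balls roll off and sort themselves: the small one through the slot into the lane underneath, the large one down into the lane past the low end. Do not touch the balls with the gripper. Then stand the empty tray upright on the bench and let go.

Things in the scene. Friction and masses are not known exactly. Their poses are not given: they have to be found in the camera images.
- tray: Green wooden tray with the two balls, 68 (x) x 130 (y) mm, walls 42, 0.25 kg; origin: centre of underside, z up. Mouth (open end) at -y, sill y=-60 z=23, lower front corner y=-65 z=0. Floor falls 8 deg to the back; tip mouth down 30+ deg to empty. Handle: dark 14x14 bar along x, 58 long, centre z=95 over the origin; pinch along y. A twin tray with a squared offcut is a bystander.
- grader: Fixed plywood grader, 126 (x) x 346 (y) mm, origin: centre of underside, z up. Brown V chute over x=0 from y=165 (high end) to y=-55, falling 7 deg to -y; its rims 108 apart, z=128 at the high end, 101 at the low; slot 34 wide along its bottom, 26 below the rims. Lanes, floor z=6, inside x=-55..55: small y=-54..165 under the chute; large y=-162..-60, open on top; end wall 105 high.
- ball_large: Pale turned wooden ball, 48 mm diameter, 45 g; origin at its centre. Starts in the tray at the back; too big for the slot.
- ball_small: Dark turned wooden ball, 24 mm diameter, 12 g; origin at its centre. Starts in the tray in front of the large ball; falls through the slot.
Not all that is in view belongs to the job. Leave any black or grey look-alike of the ball_large alone.

How it is judged:
At the end, for the whole second after the job is handed in: The small ball lies on the floor of the lane under the chute (centre below 35 mm), the large ball on the floor of the lane past the low end (centre below 45 mm), the tray stands upright on the bench (tilt under 8 degrees, underside within 12 mm of it), all at rest (under 50 mm/s) (x of ball_small in the frame of grader between -0.055 and 0.055 m and y of ball_small in the frame of grader between -0.054 and 0.165 m and z of ball_small in the frame of grader below 0.035 m and x of ball_large in the frame of grader between -0.055 and 0.055 m and y of ball_large in the frame of grader between -0.165 and -0.06 m and z of ball_large in the frame of grader below 0.045 m and linear speed of each of ball_small, ball_large, tray below 0.05 m/s and angle between tray's own z axis and vertical below 0.15 rad and height (world z) of tray between -0.012 and 0.012 m); the robot touches nothing.
It fails at once if the gripper touches a ball (contact force between the fingers and ball_small above 0.5 N or contact force between the fingers and ball_large above 0.5 N).
It also fails if it takes over 61 s, if anything falls off the work surface, if the arm or the gripper's body presses on something with over 40 N, if the wrist force passes 120 N, or if a joint passes its speed limit or range.

### The arm

A 7-joint arm with a two-finger parallel gripper is mounted at the origin on a cart in front of the work surface, level with it; the furniture and walls round the work are solid. World frame = base frame: x ahead of the robot, y to its left, z up, the work surface at z = 0. Lengths are in m, angles in rad, forces in N, time in s.
With the tool pointing down it reaches from about 0.4 to 0.85 m from the base axis. Payload 10.4 kg.
Tool frame: the origin (TCP) lies midway between the tips of the shut fingers; the grasp point (between the pads) lies grip_depth behind it (grip_depth is the distance from the TCP to the grasp point, in m); z points along the fingers, y is the line along which they close (so a half turn about z gives the same grasp; the last joint's range is limited). The gripper opens to 85 mm and grips with 20 to 120 N. Pads are 22 mm wide; open, the fingers measure 114 mm over their backs; the gripper's body (76 mm by 85 mm) begins 54 mm behind the grasp point. The pads swing forward as they close: fully open they stand 13 mm farther back than shut.
Start: joints at [1.285, 0.332, -0.065, 1.46, 0.022, 1.35, -0.088], TCP at [0.162, -0.604, 0.231] pointing down, gripper open.
Joint ranges: [-2.6, 2.6], [-0.5, 2.12], [-1.47, 1.34], [0.16, 2.42], [-1.27, 4.41], [0.06, 2.06], [-2.6, 2.6]. Speed limits (rad/s): [2.22, 2.22, 2.79, 2.79, 3.14, 3.14, 3.14].

### API

Orientations are given as a unit quaternion [w, x, y, z].
In Python, from station import state, snapshot, camera_params, finish_job, grip_depth gives the robot as it stands. The module is installed in compiled form; this text tells all that it offers.
- The arm moves only by the tool drive_tool, never from a script. Its argument "increments" is a list of rows, each a list of 5 numbers: the closure, from -1 (fully open) to 1 (shut), then the shift along the tool's x, y, z in mm, then the turn about the tool's z in rad. A call has 1 to 5 rows; each row shifts and turns the commanded pose from where the row before left it, along the tool's axes as they then stand; what a row does not reach is not made up. A row lasts 1/10 s, in which the tool goes at most 50 mm and 8.59 degrees, less where a joint would pass 70% of its speed; a pose out of reach is approached as far as the arm can. A call with a gripper value outside its range is refused whole. The fingers move at their own pace and stop on an object; the grip force is fixed at half the most. Time passes only in rows, so rows that do not move let the fingers close. It gives the time, the measured TCP pose, the force, the opening and the grip force at its end, in the units of the state.
- state(): the state, without advancing time (a new reading comes with each control period).
- snapshot(name): name is "side" or "top"; returns (picture, depth): 480x640x3 uint8, blue, green, red; 480x640 float32, m along the optical axis (not along the pixel's ray), 0 where there is no reading.
- camera_params(name): a dict with "fovy" (degrees; the focal length in pixels is half the picture's height over the tangent of half this angle, whatever the lens; pixels are square), "cx", "cy" (the principal point, pixels), "pose" (4x4, takes a point from camera to world coordinates). Camera axes: x right, y down, z forward; pixel columns grow to the right and rows downward; lengths in m; the calibration is good to about 2 mm. A picture is of the moment at which its call begins. camera_params takes no time and is no camera call.
- finish_job(): hands the job in; it is judged then, once.
The state is a dict: "time_s": time; "qpos": joint angles; "joint_vel": joint speeds; "effort": joint torques, N m; "tool_pos": TCP position; "tcp_rot": TCP orientation; "force": force on the tool from outside, world axes, zero at the start; "torque": the same for the moment, N m; "opening": opening from 0.0 (shut) to 1.0 (fully open); "finger_force": force on a finger pad.
Only numpy, scipy, OpenCV 4.12 (cv2) and the standard library are available. Lean on these libraries where they do the work, as an engineer would, in place of code of your own. Each camera call takes 0.05 s, during which the arm holds its last target. There are 200 camera calls.

## Working session

There is one attempt and no reset: what is moved stays moved. The work goes in short steps, Python scripts to look and compute and a tool call to move; the robot and the scene stay as the last step left them, time stands still between calls to the robot, and variables do not carry over. Pictures are saved under pics/ and viewed, at most 13 in all, crops included, and the job is handed in when it is done.

Besides the shell and the picture viewer there is one more tool, called by a JSON object that holds its "api" and its "payload", one argument or row to a line. drive_tool: Moves the arm, as the interface text tells. Its arguments: {"type":"object","properties":{"increments":{"type":"array","items":{"type":"array","items":{"type":"number"}}}},"required":["increments"]}

```bash
mkdir -p pics; cat > h.py <<'E'
import numpy as np,cv2
from station import *
def save(n,f):
    p,d=snapshot(n); cv2.imwrite(f'pics/{f}.png',p); np.save(f'pics/{f}_d.npy',d); return p,d
def K(n):
    c=camera_params(n); f=240/np.tan(np.radians(c['fovy'])/2); return f,c['cx'],c['cy'],np.array(c['pose'])
def pts(n,d):
    f,cx,cy,T=K(n); v,u=np.mgrid[:480,:640]
    P=np.stack([(u-cx)/f*d,(v-cy)/f*d,d],-1); return P@T[:3,:3].T+T[:3,3]
def ray(n,u,v,z):
    f,cx,cy,T=K(n); r=T[:3,:3]@np.array([(u-cx)/f,(v-cy)/f,1]); o=T[:3,3]; return o+r*(z-o[2])/r[2]
E
python3 - <<'E'
from h import *
for n in('side','top'):
    save(n,n+'0'); print(camera_params(n))
print(state(),grip_depth)
E
```

```text
{'fovy': 51.47076231052897, 'cx': 318.8701585863325, 'cy': 236.62364526932035, 'pose': array([[-0.95497599, -0.18105654,  0.23503063,  0.26714798],
       [-0.29637889,  0.54632883, -0.78338009,  0.89877136],
       [ 0.01343208, -0.81776729, -0.57539225,  0.65947403],
       [ 0.        ,  0.        ,  0.        ,  1.        ]])}
{'fovy': 51.50606007809726, 'cx': 312.02070487830326, 'cy': 236.628931962176, 'pose': array([[-0.01833831, -0.99682035,  0.07754291,  0.40410027],
       [-0.99961656,  0.01666983, -0.02210975,  0.0727391 ],
       [ 0.02074682, -0.07791863, -0.99674383,  1.10118995],
       [ 0.        ,  0.        ,  0.        ,  1.        ]])}
{'time_s': 0.1, 'qpos': array([ 1.28538585,  0.33280257, -0.06470719,  1.46087822,  0.02161059,
        1.34991259, -0.08852415]), 'joint_vel': array([ 0.00070201, -0.00217995,  0.00090258, -0.0019964 ,  0.00033952,
        0.00010576,  0.00061709]), 'effort': array([ 2.08378500e-03, -6.26747489e+01,  4.98803461e-02, -3.92433035e+01,
        1.64720218e-02,  6.94618531e-03, -1.56650577e-05]), 'tool_pos': array([ 0.16227815, -0.60320285,  0.23058936]), 'tcp_rot': array([-6.41401668e-04,  9.91378233e-01,  1.31029664e-01, -1.19334363e-04]), 'force': array([-0.39255697, -0.34022286, -0.20610759]), 'torque': array([ 0.02492238, -0.03730661,  0.0583321 ]), 'finger_force': 0.0, 'opening': 0.9998138284030786} 0.0187
```

View pics/side0.png

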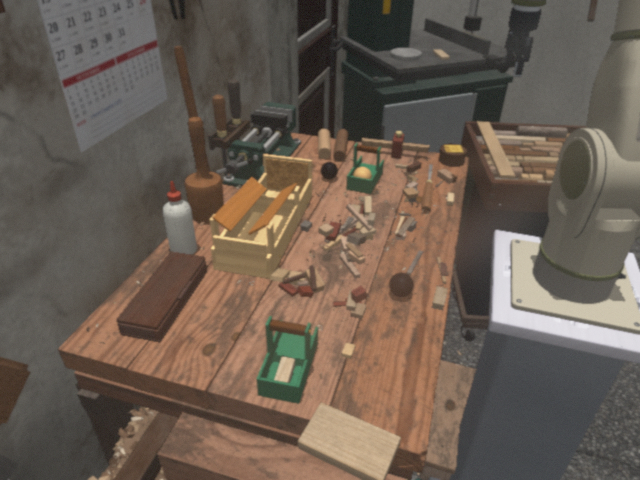

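View pics/top0.png

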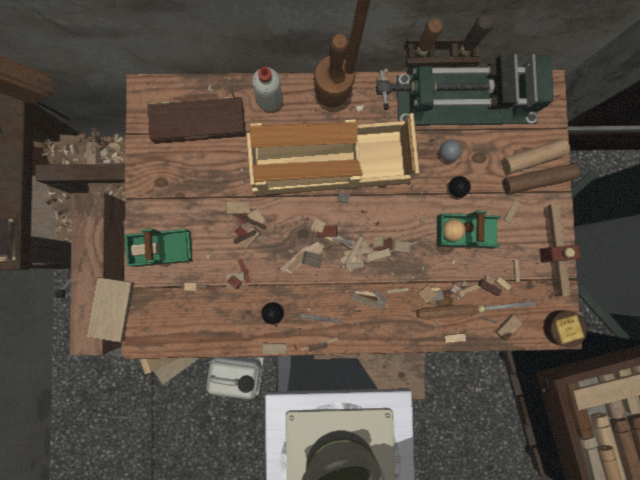

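Two green trays are in view. The one at top (468,230) / side (363,172) holds a pale ball. The one at top (158,248) / side (287,360) holds an offcut, so it is the bystander. The grader is at top (330,155), with its brown chute on the left (+y) and the open lane on the right. I'll confirm in one crop and measure.

```bash
cat > m.py <<'E'
from h import *
def green(p):
    h=cv2.cvtColor(p,cv2.COLOR_BGR2HSV); return cv2.inRange(h,(60,90,40),(90,255,255))>0
def rep(l,P):
    c,(w),a=cv2.minAreaRect((P[:,:2]*1000).astype(np.float32)); print(l,len(P),'c',np.round(c,1),'s',np.round(w,1),'a',round(a,1),'z',np.round(np.percentile(P[:,2]*1000,[2,50,98]),1))
E
python3 - <<'E'
from m import *
for n in('top','side'):
    p=cv2.imread(f'pics/{n}0.png'); d=np.load(f'pics/{n}0_d.npy'); X=pts(n,d); h=cv2.cvtColor(p,cv2.COLOR_BGR2HSV)
    ok=(d>0)
    R=(X[...,0]>.3)&(X[...,0]<.56)&(X[...,1]<-.15)&(X[...,1]>-.4)&ok
    g=green(p)&R; rep(n+' green',X[g]); rep(n+' green low',X[g&(X[...,2]<.05)])
    hb=R&~green(p)&(X[...,2]>.08); rep(n+' handle',X[hb])
    b=R&cv2.inRange(h,(8,90,150),(25,255,255)).astype(bool)&(X[...,2]>.03); rep(n+' ball',X[b])
    G=(X[...,1]>-.25)&(X[...,1]<.3)&(X[...,0]>.45)&(X[...,0]<.72)&ok
    yel=G&(h[...,0]>12)&(h[...,0]<32)&(h[...,1]>60)&(h[...,2]>110)&(X[...,2]>.02)
    rep(n+' grader yel',X[yel]); 
    ch=G&(h[...,0]<=13)&(h[...,1]>130)&(X[...,2]>.07); rep(n+' chute',X[ch])
    if n=='top':
        Y=X[ch]; 
        for y in np.arange(-.1,.24,.04):
            q=Y[abs(Y[:,1]-y)<.006]
            if len(q): print(round(y,2),np.round(q.min(0)*1000),np.round(q.max(0)*1000))
a=cv2.imread('pics/top0.png')[195:260,425:510]; b=cv2.imread('pics/side0.png')[150:275,205:315]; c=cv2.imread('pics/top0.png')[110:200,235:425];e=cv2.imread('pics/side0.png')[135:200,335:395]
f=lambda i,w,h:cv2.resize(i,(w,h),interpolation=cv2.INTER_CUBIC)
cv2.imwrite('pics/crop.png',np.vstack([np.hstack([f(a,390,300),f(e,280,300)]),np.hstack([f(b,264,300),f(c,406,300)])]))
E
```

```text
top green 995 c [ 494.6 -291.9] s [128.5  65.9] a 86.5 z [ 10.2  23.4 104. ]
top green low 929 c [ 494.6 -291.9] s [128.5  65.9] a 86.5 z [ 9.8 22.7 45.8]
top handle 264 c [ 496.2 -293.8] s [22.7 69.8] a 87.2 z [ 90.8 102.4 107.3]
top ball 271 c [ 430.4 -227.3] s [153.9 119.5] a 12.5 z [44.9 54.3 60.2]
top grader yel 6962 c [584.9  -9.5] s [270.  480.6] a 0.1 z [ 27.   95.9 122.9]
top chute 742 c [655.2  60.4] s [111.6 217. ] a 3.3 z [ 82.4 103.7 124.3]
-0.02 [613. -25.  80.] [715. -15. 104.]
0.02 [604.  14.  84.] [713.  26. 111.]
0.06 [601.  54.  91.] [708.  65. 117.]
0.1 [599.  94.  96.] [707. 105. 121.]
0.14 [600. 134. 101.] [706. 146. 125.]
side green 65 c [ 491.7 -288.8] s [ 60.4 117.9] a 1.0 z [18.7 23.  51.3]
side green low 63 c [ 491.7 -288.8] s [ 60.4 117.9] a 1.0 z [18.7 22.9 44.5]
side handle 200 c [ 497.4 -290.6] s [28.7 69.3] a 87.3 z [ 82.6  98.9 106.5]
side ball 205 c [ 421.5 -240.1] s [ 79.2 182.8] a 67.7 z [41.8 50.8 58.9]
side grader yel 6754 c [584.9  -7.4] s [269.7 484.7] a 0.1 z [ 21.7  59.2 121.1]
side chute 73 c [656.8  63.8] s [109.9 221.8] a 3.9 z [ 85.6 111.3 124.5]
```

View pics/crop.png

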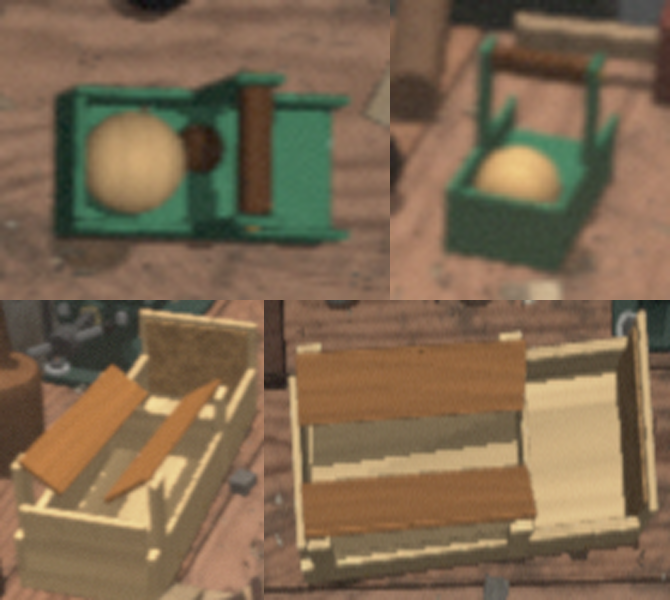

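The crop confirms the pick: pale ball, small dark ball and handle are in the tray at top (468,230), with the open mouth to the right (-y). The chute's high end is a bare V of board ends at +y, which the tray's lower front corner can push against to tip the tray about its handle. I'll work out the approach now.

```bash
cat > plan.py <<'E'
import sys,numpy as np
from scipy.spatial.transform import Rotation as R
from station import state
def plan(x,y,z,yaw=None):
    s=state(); w=s['tcp_rot']; r=R.from_quat([w[1],w[2],w[3],w[0]]); M=r.as_matrix()
    ang=np.degrees(np.arctan2(M[1,1],M[0,1])); d=M.T@(np.array([x,y,z])/1000-s['tool_pos'])*1000
    print('tcp',np.round(s['tool_pos']*1000,1),'tool-y dir',round(ang,2),'tilt',M[2,2].round(4),'t',round(s['time_s'],2),'open',round(s['opening'],3),'F',np.round(s['force'],1),'ff',round(s['finger_force'],1))
    print('shift',np.round(d,1),'turn',None if yaw is None else round(np.radians(ang-yaw),3))
if __name__=='__main__': plan(*map(float,sys.argv[1:]))
E
python3 plan.py 496 -292 200 -93.4
```

```text
tcp [ 162.3 -603.2  230.6] tool-y dir -74.94 tilt -1.0 t 0.1 open 1.0 F [-0.4 -0.3 -0.2] ff 0.0
shift [ 403.1 -213.8   30.8] turn 0.322
```

{"api": "drive_tool", "payload": {
  "increments": [
    [-1,10,-5,0,0],
    [-1,30,-16,2,0],
    [-1,30,-16,2,0],
    [-1,30,-16,2,0],
    [-1,30,-16,2,0]
  ]
}}

```text
time_s: 0.6
tool_pos: [0.2715, -0.5013, 0.2231]
tcp_rot: [-0.0, 0.991, 0.131, 0.0]
force: [-0.4, 0.8, 0.3]
opening: 0.999
finger_force: 0.0
```

{"api": "drive_tool", "payload": {
  "increments": [
    [-1,30,-16,2,0],
    [-1,30,-16,2,0],
    [-1,30,-16,2,0],
    [-1,30,-16,2,0],
    [-1,30,-16,2,0]
  ]
}}

```text
time_s: 1.1
tool_pos: [0.3953, -0.385, 0.2132]
tcp_rot: [0.0, 0.991, 0.131, -0.0]
force: [0.7, -1.3, -0.6]
opening: 1.001
finger_force: 0.0
```

{"api": "drive_tool", "payload": {
  "increments": [
    [-1,30,-16,2,0],
    [-1,30,-16,2,0],
    [-1,30,-16,2,0],
    [-1,30,-16,2,0],
    [-1,3,0,0,0]
  ]
}}

```text
time_s: 1.6
tool_pos: [0.4994, -0.2874, 0.205]
tcp_rot: [-0.001, 0.991, 0.135, 0.001]
force: [-0.6, 0.2, -0.5]
opening: 0.997
finger_force: 0.0
```

{"api": "drive_tool", "payload": {
  "increments": [
    [-1,0,0,0,0.1],
    [-1,0,0,0,0.1],
    [-1,0,0,0,0.1],
    [-1,0,0,0,0.022],
    [-1,0,0,0,0]
  ]
}}

```text
time_s: 2.1
tool_pos: [0.4961, -0.2929, 0.2053]
tcp_rot: [0.0, 1.0, -0.029, -0.0]
force: [-0.6, -0.1, -0.2]
opening: 1.0
finger_force: 0.0
```

```bash
python3 plan.py 496 -292 82 -93.4
```

```text
tcp [ 496.1 -292.9  205.3] tool-y dir -93.29 tilt -1.0 t 2.1 open 1.0 F [-0.6 -0.1 -0.2] ff 0.0
shift [-1.000e-01 -9.000e-01  1.233e+02] turn 0.002
```

{"api": "drive_tool", "payload": {
  "increments": [
    [-1,0,-1,25,0],
    [-1,0,0,30,0],
    [-1,0,0,30,0],
    [-1,0,0,25,0],
    [-1,0,0,13,0]
  ]
}}

```text
time_s: 2.6
tool_pos: [0.4951, -0.2916, 0.0801]
tcp_rot: [-0.001, 1.0, -0.028, -0.001]
force: [0.2, 0.2, -0.0]
opening: 1.002
finger_force: 0.0
```

{"api": "drive_tool", "payload": {
  "increments": [
    [-1,0,0,0,0],
    [0,0,0,0,0],
    [0.3,0,0,0,0],
    [0.5,0,0,0,0],
    [1,0,0,0,0]
  ]
}}

```text
time_s: 3.1
tool_pos: [0.4967, -0.2924, 0.0832]
tcp_rot: [0.0, 1.0, -0.03, 0.001]
force: [0.1, 0.2, -0.5]
opening: 0.333
finger_force: 0.0
```

{"api": "drive_tool", "payload": {
  "increments": [
    [1,0,0,0,0],
    [1,0,0,0,0],
    [1,0,0,0,0],
    [1,0,0,0,0],
    [1,0,0,0,0]
  ]
}}

```text
time_s: 3.6
tool_pos: [0.4965, -0.2922, 0.0827]
tcp_rot: [0.0, 1.0, -0.03, 0.0]
force: [-1.4, 1.6, 5.8]
opening: 0.148
finger_force: 60.0
```

{"api": "drive_tool", "payload": {
  "increments": [
    [1,0,0,-3,0],
    [1,0,0,-6,0],
    [1,0,0,-8,0],
    [1,0,0,-8,0],
    [1,0,0,-5,0]
  ]
}}

```text
time_s: 4.1
tool_pos: [0.4966, -0.2924, 0.1135]
tcp_rot: [0.0, 1.0, -0.03, 0.001]
force: [-0.3, -0.3, -2.9]
opening: 0.144
finger_force: 59.0
```

```bash
python3 - <<'E'
from m import *
p,d=save('top','top1'); q,_=save('side','side1')
cv2.imwrite('pics/c1.png',np.hstack([cv2.resize(p[150:310,390:550],(390,390)),cv2.resize(q[80:240,280:440],(390,390))]))
X=pts('top',d); g=green(p)&(X[...,1]<-.15)&(X[...,1]>-.4)&(d>0); rep('g',X[g])
E
python3 plan.py 640 240 260 -86.5
```

```text
g 660 c [ 494.7 -290.9] s [125.3  65.7] a 86.1 z [ 38.9  57.  136.4]
tcp [ 496.8 -292.5  113.4] tool-y dir -93.4 tilt -1.0 t 4.2 open 0.147 F [ 0.5 -0.1 -3.2] ff 59.0
shift [ 111.6 -539.9 -146.9] turn -0.12
```

View pics/c1.png

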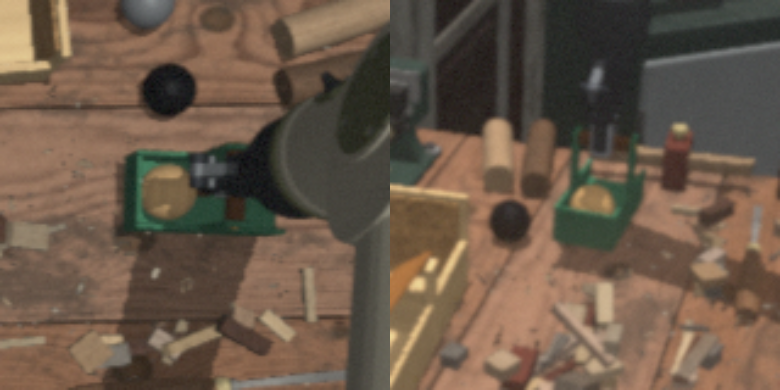

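{"api": "drive_tool", "payload": {
  "increments": [
    [1,0,0,-8,0],
    [1,0,0,-16,0],
    [1,0,0,-24,0],
    [1,0,0,-28,0],
    [1,0,-3,-28,0]
  ]
}}

```text
time_s: 4.7
tool_pos: [0.496, -0.2894, 0.2174]
tcp_rot: [-0.0, 1.0, -0.03, -0.0]
force: [-0.1, -0.8, -3.3]
opening: 0.15
finger_force: 59.0
```

{"api": "drive_tool", "payload": {
  "increments": [
    [1,0,-7,-22,0],
    [1,0,-11,-14,0],
    [1,0,-15,-7,0],
    [1,0,-19,0,0],
    [1,0,-23,0,0]
  ]
}}

```text
time_s: 5.2
tool_pos: [0.5005, -0.2129, 0.2585]
tcp_rot: [-0.0, 1.0, -0.03, -0.001]
force: [-0.5, -0.3, -3.2]
opening: 0.15
finger_force: 59.0
```

{"api": "drive_tool", "payload": {
  "increments": [
    [1,0,-26,0,0],
    [1,0,-28,0,0],
    [1,0,-28,0,0],
    [1,0,-28,0,0],
    [1,0,-28,0,0]
  ]
}}

```text
time_s: 5.7
tool_pos: [0.5083, -0.0743, 0.2584]
tcp_rot: [-0.0, 1.0, -0.029, -0.001]
force: [0.7, -0.3, -3.1]
opening: 0.151
finger_force: 59.0
```

{"api": "drive_tool", "payload": {
  "increments": [
    [1,0,-28,0,0],
    [1,0,-28,0,0],
    [1,0,-28,0,0],
    [1,0,-28,0,0],
    [1,0,-28,0,0]
  ]
}}

```text
time_s: 6.2
tool_pos: [0.5163, 0.0653, 0.2584]
tcp_rot: [0.0, 1.0, -0.029, -0.001]
force: [0.2, 0.1, -3.3]
opening: 0.151
finger_force: 59.0
```

{"api": "drive_tool", "payload": {
  "increments": [
    [1,3,-28,0,0],
    [1,6,-28,0,0],
    [1,9,-28,0,0],
    [1,12,-24,0,0],
    [1,14,-20,0,0]
  ]
}}

```text
time_s: 6.7
tool_pos: [0.5678, 0.191, 0.2585]
tcp_rot: [0.0, 1.0, -0.028, -0.001]
force: [0.3, -0.5, -2.8]
opening: 0.147
finger_force: 58.9
```

{"api": "drive_tool", "payload": {
  "increments": [
    [1,14,-16,0,0],
    [1,14,-12,0,0],
    [1,12,-8,0,0],
    [1,9,-4,0,-0.02],
    [1,6,0,0,-0.02]
  ]
}}

```text
time_s: 7.2
tool_pos: [0.6254, 0.2267, 0.258]
tcp_rot: [0.0, 1.0, -0.008, -0.001]
force: [0.3, -0.0, -3.7]
opening: 0.151
finger_force: 58.9
```

{"api": "drive_tool", "payload": {
  "increments": [
    [1,3,0,0,-0.02],
    [1,0,0,0,-0.02],
    [1,0,0,0,-0.02],
    [1,0,0,0,-0.02],
    [1,0,0,0,0]
  ]
}}

```text
time_s: 7.7
tool_pos: [0.6289, 0.225, 0.2595]
tcp_rot: [0.0, 1.0, 0.031, 0.0]
force: [0.8, 0.0, -3.2]
opening: 0.147
finger_force: 59.0
```

```bash
python3 - <<'E'
from m import *
p,d=save('top','top2'); q,e=save('side','side2')
cv2.imwrite('pics/c2.png',np.hstack([cv2.resize(p[80:240,150:310],(390,390)),cv2.resize(q[140:300,180:340],(390,390))]))
for n,p,d in(('top',p,d),('side',q,e)):
    X=pts(n,d); g=green(p)&(X[...,1]>.1)&(X[...,1]<.4)&(X[...,0]>.5)&(X[...,0]<.72)&(X[...,2]>.12); rep(n+' tray',X[g])
for n in('top','side'):
    p=cv2.imread(f'pics/{n}0.png'); X=pts(n,np.load(f'pics/{n}0_d.npy')); h=cv2.cvtColor(p,cv2.COLOR_BGR2HSV)
    c=(h[...,0]<=13)&(h[...,1]>140)&(h[...,2]>90)&(X[...,2]>.085)&(X[...,2]<.135)&(X[...,0]>.58)&(X[...,0]<.73)&(X[...,1]>-.06)&(X[...,1]<.2); Y=X[c]
    far=Y[Y[:,1]>np.percentile(Y[:,1],90)]
    for lo,hi in((.59,.615),(.615,.64),(.665,.685),(.685,.72)):
        w=Y[(Y[:,0]>lo)&(Y[:,0]<hi)]; print(n,lo,len(w),'ymax',np.round(np.sort(w[:,1])[-4:]*1000) if len(w) else '', 'z',np.round(w[np.argsort(w[:,1])[-4:],2]*1000) if len(w) else '')
E
python3 plan.py 643 255 193 -86.5
```

```text
tcp [629.  225.  259.4] tool-y dir -86.53 tilt -1.0 t 7.8 open 0.148 F [ 0.4  0.4 -2.7] ff 59.0
shift [ 15.8 -29.1  66.4] turn -0.001Traceback (most recent call last):
  File "<stdin>", line 5, in <module>
  File "m.py", line 5, in rep
    c,(w),a=cv2.minAreaRect((P[:,:2]*1000).astype(np.float32)); print(l,len(P),'c',np.round(c,1),'s',np.round(w,1),'a',round(a,1),'z',np.round(np.percentile(P[:,2]*1000,[2,50,98]),1))
                                                                                                                                               ~~~~~~~~~~~~~^^^^^^^^^^^^^^^^^^^^^^^
    return _quantile_unchecked(
        a, q, axis, out, overwrite_input, method, keepdims, weights)
    return _ureduce(a,
                    func=_quantile_ureduce_func,
    ...<5 lines>...
                    overwrite_input=overwrite_input,
                    method=method)
    r = func(a, **kwargs)
    result = _quantile(arr,
                       quantiles=q,
    ...<2 lines>...
                       out=out,
                       weights=wgt)
    slices_having_nans = np.isnan(arr[-1, ...])
                                  ~~~^^^^^^^^^
IndexError: index -1 is out of bounds for axis 0 with size 0
```

View pics/c2.png

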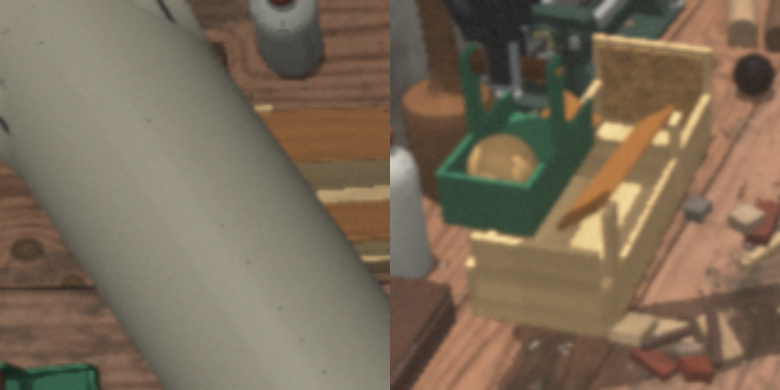

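The side picture shows the tray level, with the ball inside, over the high end (crop centre about (520,150)). The arm hides it from the top camera. Next I need the chute end's y and the tray measured from the side.

```bash
python3 - <<'E'
from m import *
q=cv2.imread('pics/side2.png'); X=pts('side',np.load('pics/side2_d.npy')); g=green(q)&(X[...,1]>.1)&(X[...,1]<.4)&(X[...,0]>.5)&(X[...,0]<.72)&(X[...,2]>.12); rep('tray',X[g])
for n in('top','side'):
    p=cv2.imread(f'pics/{n}0.png'); X=pts(n,np.load(f'pics/{n}0_d.npy')); h=cv2.cvtColor(p,cv2.COLOR_BGR2HSV)
    c=(h[...,0]<=13)&(h[...,1]>140)&(h[...,2]>90)&(X[...,2]>.085)&(X[...,2]<.135)&(X[...,0]>.58)&(X[...,0]<.73)&(X[...,1]>-.06)&(X[...,1]<.2); Y=X[c]
    for lo,hi in((.59,.615),(.615,.64),(.66,.685),(.685,.72)):
        w=Y[(Y[:,0]>lo)&(Y[:,0]<hi)]
        if len(w): i=np.argsort(w[:,1])[-5:]; print(n,lo,len(w),np.round(w[i]*1000).tolist())
    # grader low end wall top & all yellow tops
    L=(X[...,0]>.56)&(X[...,0]<.75)&(X[...,1]>.145)&(X[...,1]<.2)&(X[...,2]>.05); W=X[L&~c]
    for y in(.15,.16,.17,.18,.19): w=W[abs(W[:,1]-y)<.005]; print(n,y,len(w),np.round([w[:,0].min(),w[:,0].max(),*np.percentile(w[:,2],[10,50,95])],3) if len(w) else '')
E
```

```text
tray 302 c [626.7 228.8] s [ 66.1 125.5] a 3.1 z [195.6 217.7 268.3]
top 0.59 87 [[614.0, 151.0, 116.0], [594.0, 158.0, 125.0], [606.0, 159.0, 116.0], [600.0, 160.0, 125.0], [612.0, 161.0, 117.0]]
top 0.615 116 [[615.0, 157.0, 113.0], [620.0, 159.0, 108.0], [627.0, 161.0, 107.0], [622.0, 163.0, 108.0], [622.0, 165.0, 112.0]]
top 0.66 75 [[676.0, 161.0, 108.0], [678.0, 163.0, 107.0], [676.0, 163.0, 106.0], [669.0, 168.0, 102.0], [681.0, 168.0, 112.0]]
top 0.685 219 [[696.0, 161.0, 123.0], [695.0, 161.0, 120.0], [700.0, 163.0, 125.0], [697.0, 167.0, 122.0], [698.0, 169.0, 125.0]]
top 0.15 227 [0.586 0.713 0.101 0.115 0.126]
top 0.16 220 [0.586 0.712 0.102 0.117 0.127]
top 0.17 230 [0.586 0.711 0.058 0.087 0.123]
top 0.18 90 [0.613 0.702 0.083 0.086 0.088]
top 0.19 1 [0.562 0.562 0.053 0.053 0.053]
side 0.59 4 [[609.0, -37.0, 102.0], [602.0, 74.0, 115.0], [598.0, 119.0, 123.0], [599.0, 137.0, 124.0]]
side 0.615 8 [[628.0, 102.0, 102.0], [628.0, 111.0, 102.0], [625.0, 118.0, 105.0], [621.0, 163.0, 110.0], [622.0, 171.0, 108.0]]
side 0.66 11 [[671.0, 110.0, 96.0], [673.0, 130.0, 100.0], [685.0, 173.0, 115.0], [684.0, 175.0, 114.0], [679.0, 176.0, 111.0]]
side 0.685 37 [[703.0, 146.0, 125.0], [704.0, 149.0, 125.0], [706.0, 149.0, 124.0], [689.0, 151.0, 115.0], [691.0, 164.0, 118.0]]
side 0.15 146 [0.586 0.708 0.075 0.109 0.125]
side 0.16 231 [0.587 0.713 0.07  0.106 0.125]
side 0.17 354 [0.586 0.713 0.072 0.106 0.125]
side 0.18 842 [0.586 0.711 0.054 0.07  0.087]
side 0.19 59 [0.652 0.709 0.053 0.071 0.085]
```

{"api": "drive_tool", "payload": {
  "increments": [
    [1,2,-3,0,0],
    [1,4,-6,0,0],
    [1,5,-7,0,0],
    [1,4,-6,0,0],
    [1,2,-3,0,0]
  ]
}}

```text
time_s: 8.3
tool_pos: [0.6447, 0.2524, 0.259]
tcp_rot: [-0.0, 1.0, 0.031, -0.0]
force: [0.1, -0.5, -3.3]
opening: 0.146
finger_force: 58.9
```

{"api": "drive_tool", "payload": {
  "increments": [
    [1,0,0,5,0],
    [1,0,0,10,0],
    [1,0,0,12,0],
    [1,0,0,12,0],
    [1,0,0,12,0]
  ]
}}

```text
time_s: 8.8
tool_pos: [0.6443, 0.2506, 0.2067]
tcp_rot: [0.0, 1.0, 0.03, -0.0]
force: [-0.1, -0.0, -3.1]
opening: 0.145
finger_force: 58.9
```

{"api": "drive_tool", "payload": {
  "increments": [
    [1,0,0,10,0],
    [1,0,0,5,0],
    [1,0,0,0,0],
    [1,0,0,0,0]
  ]
}}

```text
time_s: 9.2
tool_pos: [0.6447, 0.2512, 0.1937]
tcp_rot: [-0.0, 1.0, 0.03, 0.0]
force: [0.5, 0.7, -2.5]
opening: 0.145
finger_force: 58.9
```

```bash
python3 - <<'E'
from m import *
q,d=save('side','side3'); cv2.imwrite('pics/c3.png',cv2.resize(q[140:280,180:340],(640,560),interpolation=cv2.INTER_CUBIC))
X=pts('side',d); g=green(q)&(X[...,1]>.1)&(X[...,1]<.4)&(X[...,0]>.5)&(X[...,0]<.72)&(X[...,2]>.05); rep('tray',X[g])
E
python3 plan.py 647 235 193 -86.5
```

```text
tray 260 c [613.2 315.8] s [ 89.9 263.6] a 40.1 z [108.5 151.3 163.3]
tcp [644.8 251.3 194. ] tool-y dir -86.52 tilt -1.0 t 9.25 open 0.146 F [-0.1 -0.2 -3.7] ff 58.9
shift [ 1.2 16.4  0.9] turn -0.0
```

View pics/c3.png

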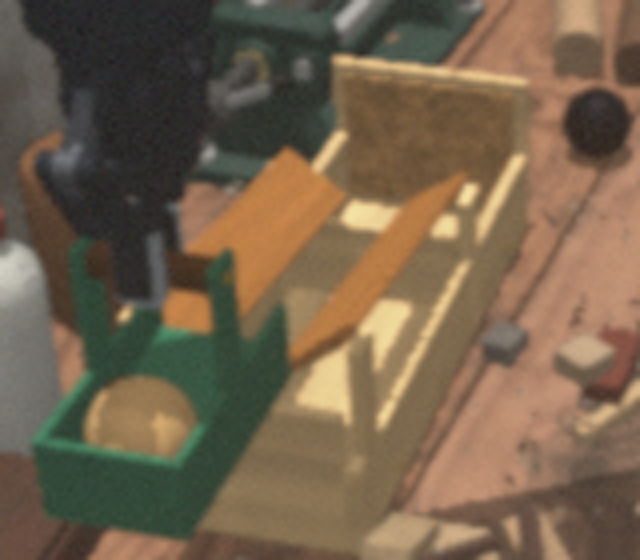

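The picture shows the tray level at the high end, aligned with the chute: its near right corner (285,330) meets the board end (300,350). I'll push forward gently now and watch the force.

{"api": "drive_tool", "payload": {
  "increments": [
    [1,1,3,0,0],
    [1,1,4,0,0],
    [1,0,4,0,0],
    [1,0,3,0,0]
  ]
}}

```text
time_s: 9.65
tool_pos: [0.6476, 0.2367, 0.1934]
tcp_rot: [-0.0, 1.0, 0.03, 0.0]
force: [-0.4, 3.4, -0.9]
opening: 0.145
finger_force: 59.3
```

{"api": "drive_tool", "payload": {
  "increments": [
    [1,0,2,0,0],
    [1,0,2,0,0],
    [1,0,2,0,0]
  ]
}}

```text
time_s: 9.95
tool_pos: [0.6474, 0.2345, 0.1946]
tcp_rot: [-0.002, 0.999, 0.032, 0.001]
force: [-0.9, 10.9, 2.7]
opening: 0.149
finger_force: 59.9
```

{"api": "drive_tool", "payload": {
  "increments": [
    [1,0,2,-1,0],
    [1,0,2,-1,0],
    [1,0,2,-1,0]
  ]
}}

```text
time_s: 10.25
tool_pos: [0.6474, 0.2298, 0.1976]
tcp_rot: [-0.003, 0.999, 0.032, 0.001]
force: [-1.9, 12.1, -0.5]
opening: 0.15
finger_force: 63.2
```

{"api": "drive_tool", "payload": {
  "increments": [
    [1,0,3,-1.5,0],
    [1,0,3,-1.5,0],
    [1,0,3,-1.5,0],
    [1,0,3,-1.5,0]
  ]
}}

```text
time_s: 10.65
tool_pos: [0.6478, 0.2189, 0.2036]
tcp_rot: [-0.004, 0.999, 0.033, 0.001]
force: [-0.6, 14.1, 2.1]
opening: 0.149
finger_force: 82.0
```

```bash
python3 - <<'E'
from m import *
q,d=save('side','side4'); cv2.imwrite('pics/c4.png',cv2.resize(q[140:280,180:340],(640,560),interpolation=cv2.INTER_CUBIC))
E
python3 plan.py 647 216 204 -86.5
```

```text
tcp [648.2 218.1 204. ] tool-y dir -86.28 tilt -1.0 t 10.7 open 0.149 F [-1.  10.4  1.2] ff 82.2
shift [-1.3  2.   0. ] turn 0.004
```

View pics/c4.png

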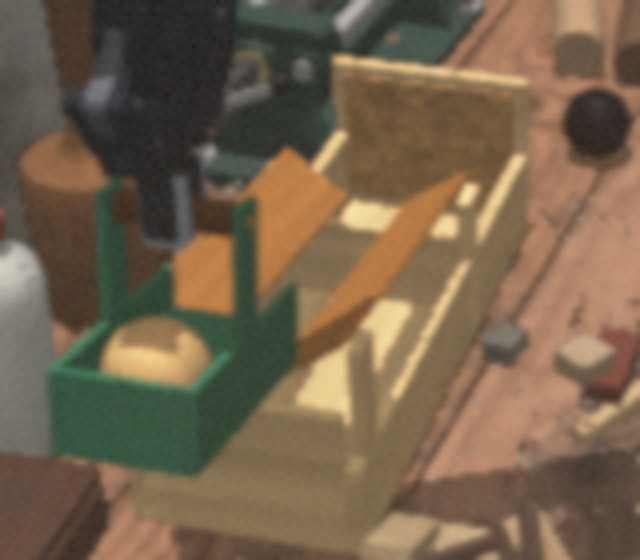

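The tray is tipping about its bar as planned, roughly 10°, with the corner held on the board ends. I'll carry on.

{"api": "drive_tool", "payload": {
  "increments": [
    [1,0,4,-1.5,0],
    [1,0,4,-1.5,0],
    [1,0,4,-1.5,0],
    [1,0,4,-1.5,0],
    [1,0,4,-1,0]
  ]
}}

```text
time_s: 11.2
tool_pos: [0.6491, 0.1995, 0.211]
tcp_rot: [-0.004, 0.999, 0.033, 0.001]
force: [-1.5, 11.6, 3.1]
opening: 0.144
finger_force: 108.7
```

{"api": "drive_tool", "payload": {
  "increments": [
    [1,0,4,-1,0],
    [1,0,4,-1,0],
    [1,0,4,-0.5,0]
  ]
}}

```text
time_s: 11.5
tool_pos: [0.6501, 0.1869, 0.2137]
tcp_rot: [-0.004, 0.999, 0.033, 0.001]
force: [-1.8, 11.1, 3.5]
opening: 0.152
finger_force: 121.0
```

```bash
python3 - <<'E'
from m import *
q,d=save('side','side5'); cv2.imwrite('pics/c5.png',cv2.resize(q[140:280,180:340],(640,560),interpolation=cv2.INTER_CUBIC))
E
python3 plan.py 647 180 210 -86.5
```

```text
tcp [650.5 185.7 213.8] tool-y dir -86.3 tilt -1.0 t 11.55 open 0.149 F [-2.6 10.4  3.9] ff 121.8
shift [-3.8  5.5  3.8] turn 0.004
```

View pics/c5.png

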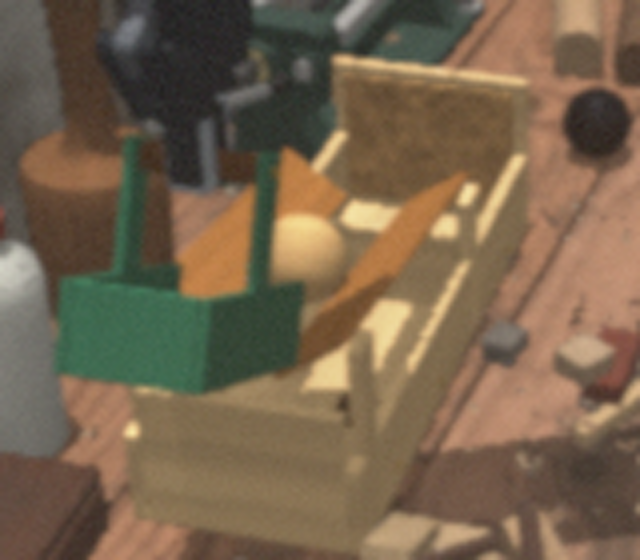

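The large ball is on the chute at crop (305,255), and a dark spot at (343,405) may be the small ball in the lane. I'll tilt a little more, hold, then check.

{"api": "drive_tool", "payload": {
  "increments": [
    [1,0,4,0,0],
    [1,0,4,0,0],
    [1,0,2,0,0],
    [1,0,0,0,0],
    [1,0,0,0,0]
  ]
}}

```text
time_s: 12.05
tool_pos: [0.6507, 0.1788, 0.2144]
tcp_rot: [-0.005, 0.999, 0.033, 0.002]
force: [-1.5, 16.6, 6.4]
opening: 0.147
finger_force: 127.0
```

{"api": "drive_tool", "payload": {
  "increments": [
    [1,0,0,0,0],
    [1,0,0,0,0],
    [1,0,0,0,0],
    [1,0,0,0,0],
    [1,0,0,0,0]
  ]
}}

```text
time_s: 12.55
tool_pos: [0.6507, 0.1789, 0.2144]
tcp_rot: [-0.005, 0.999, 0.033, 0.002]
force: [-1.6, 16.6, 5.7]
opening: 0.15
finger_force: 127.0
```

```bash
python3 - <<'E'
from m import *
q,d=save('side','side6'); p,_=save('top','top6'); cv2.imwrite('pics/c6.png',np.hstack([cv2.resize(q[140:280,180:340],(457,400),interpolation=cv2.INTER_CUBIC),cv2.resize(p[100:220,340:430],(300,400))]))
E
python3 plan.py 645 260 215 -86.5
```

```text
tcp [650.7 178.9 214.4] tool-y dir -86.16 tilt -0.9999 t 12.65 open 0.149 F [-2.  15.9  5. ] ff 127.0
shift [ -0.2 -81.3   0.2] turn 0.006
```

View pics/c6.png

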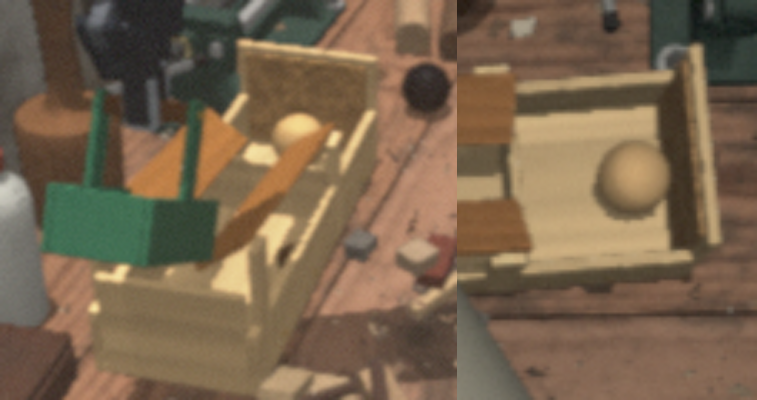

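The large ball lies in its lane (top view, crop (635,178)), and the small ball is in the lane under the chute (crop (287,253)). The tray is empty. I'll back away and check that the set-down spot is clear.

{"api": "drive_tool", "payload": {
  "increments": [
    [1,0,-5,-1,0],
    [1,0,-10,-1,0],
    [1,0,-15,0,0],
    [1,0,-20,0,0],
    [1,0,-20,0,0]
  ]
}}

```text
time_s: 13.15
tool_pos: [0.6473, 0.2411, 0.2136]
tcp_rot: [0.001, 1.0, 0.03, 0.0]
force: [0.7, -0.3, -2.0]
opening: 0.147
finger_force: 105.8
```

{"api": "drive_tool", "payload": {
  "increments": [
    [1,0,-20,0,0],
    [1,0,-20,0,0],
    [1,0,-15,0,0],
    [1,0,-5,0,0],
    [1,0,0,0,0]
  ]
}}

```text
time_s: 13.65
tool_pos: [0.6433, 0.3015, 0.2135]
tcp_rot: [0.0, 1.0, 0.031, -0.0]
force: [0.3, -0.9, -3.2]
opening: 0.146
finger_force: 106.0
```

```bash
python3 - <<'E'
from m import *
X=pts('top',np.load('pics/top0_d.npy')); 
for x0,x1,y0,y1 in((.54,.64,.22,.40),(.52,.66,.20,.42),(.64,.68,.22,.42)):
    m=(X[...,0]>x0)&(X[...,0]<x1)&(X[...,1]>y0)&(X[...,1]<y1)&(X[...,2]>-.1); z=X[m][:,2]; print(x0,len(z),np.round(np.percentile(z,[1,50,99,100])*1000))
q,d=save('side','side7'); X=pts('side',d); g=green(q)&(X[...,1]>.15)&(X[...,1]<.45)&(X[...,0]>.52)&(X[...,0]<.72)&(X[...,2]>.08); rep('tray',X[g])
cv2.imwrite('pics/c7.png',cv2.resize(q[120:300,140:340],(640,576),interpolation=cv2.INTER_CUBIC))
E
python3 plan.py 590 310 150 -86.5
```

```text
0.54 3543 [-11.  -0.  56.  62.]
0.52 6125 [-10.  -0.  56.  62.]
0.64 1595 [-5. -0.  5.  8.]
tray 1147 c [638.9 338.1] s [ 66.5 120.4] a 3.0 z [142.2 180.  198.3]
tcp [643.8 300.4 213.6] tool-y dir -86.54 tilt -1.0 t 13.7 open 0.151 F [ 0.3 -0.6 -3.2] ff 106.0
shift [-53.1 -12.9  63.6] turn -0.001
```

View pics/c7.png

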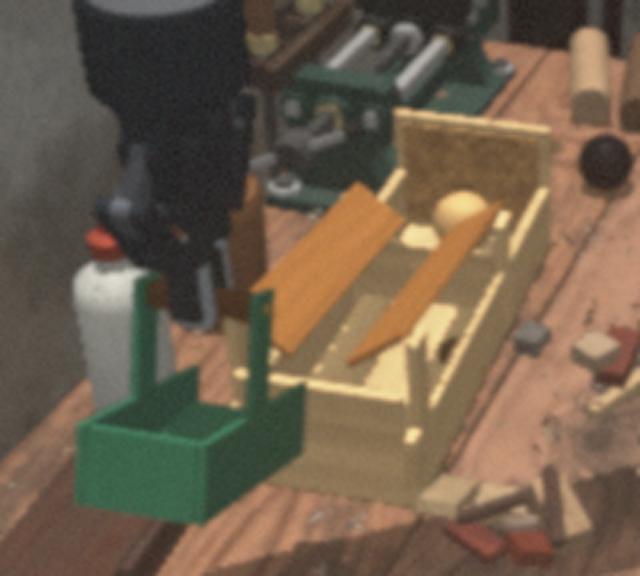

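The tray is empty and still tilted around 20°. Some points in the set-down area stand 56 mm high, so I'll locate them.

```bash
python3 - <<'E'
from m import *
X=pts('top',np.load('pics/top0_d.npy')); m=(X[...,0]>.48)&(X[...,0]<.72)&(X[...,1]>.17)&(X[...,1]<.46)&(X[...,2]>.012)
k,l,s,c=cv2.connectedComponentsWithStats(m.astype(np.uint8))
for i in range(1,k):
    if s[i,4]>8: Q=X[l==i]; print(s[i].tolist(),np.round(Q.min(0)*1000),np.round(Q.max(0)*1000))
E
```

```text
[247, 126, 9, 68, 241] [585. 170.  15.] [703. 182. 130.]
[149, 130, 97, 13, 733] [703. 192.  12.] [720. 397.  47.]
[226, 202, 31, 40, 760] [480. 170.  12.] [563. 231.  62.]
[125, 228, 66, 16, 706] [480. 315.  12.] [508. 446. 107.]
```

{"api": "drive_tool", "payload": {
  "increments": [
    [1,-10,1,5,0],
    [1,-14,2,15,0],
    [1,-10,0,20,0],
    [1,0,0,20,0],
    [1,0,0,15,0]
  ]
}}

```text
time_s: 14.2
tool_pos: [0.6101, 0.2941, 0.1377]
tcp_rot: [0.001, 1.0, 0.029, -0.0]
force: [-0.1, 0.2, -1.1]
opening: 0.149
finger_force: 105.9
```

{"api": "drive_tool", "payload": {
  "increments": [
    [1,0,0,12,0],
    [1,0,0,8,0],
    [1,0,0,6,0],
    [1,0,0,3,0],
    [1,0,0,0,0]
  ]
}}

```text
time_s: 14.7
tool_pos: [0.6098, 0.2962, 0.1097]
tcp_rot: [0.0, 1.0, 0.03, 0.0]
force: [-1.0, -0.1, -2.0]
opening: 0.146
finger_force: 105.9
```

{"api": "drive_tool", "payload": {
  "increments": [
    [1,0,0,2,0],
    [1,0,0,2,0],
    [1,0,0,2,0]
  ]
}}

```text
time_s: 15.0
tool_pos: [0.6099, 0.2962, 0.1039]
tcp_rot: [-0.0, 1.0, 0.03, 0.0]
force: [0.7, 0.1, -1.5]
opening: 0.147
finger_force: 105.9
```

{"api": "drive_tool", "payload": {
  "increments": [
    [1,0,0,2,0],
    [1,0,0,2,0],
    [1,0,0,1,0],
    [1,0,0,0,0]
  ]
}}

```text
time_s: 15.4
tool_pos: [0.6107, 0.2982, 0.1017]
tcp_rot: [-0.002, 1.0, 0.031, 0.002]
force: [-2.7, 2.2, 12.9]
opening: 0.147
finger_force: 104.1
```

{"api": "drive_tool", "payload": {
  "increments": [
    [1,0,-3,1,0],
    [1,0,-3,1,0],
    [1,0,-3,1,0]
  ]
}}

```text
time_s: 15.7
tool_pos: [0.6093, 0.3052, 0.0958]
tcp_rot: [0.0, 1.0, 0.03, 0.0]
force: [-0.6, 0.1, -1.1]
opening: 0.151
finger_force: 79.9
```

{"api": "drive_tool", "payload": {
  "increments": [
    [1,0,-3,1.5,0],
    [1,0,-3,1.5,0],
    [1,0,-3,1.5,0]
  ]
}}

```text
time_s: 16.0
tool_pos: [0.6084, 0.3139, 0.0906]
tcp_rot: [0.0, 1.0, 0.03, -0.0]
force: [-0.4, -0.5, -2.5]
opening: 0.148
finger_force: 58.8
```

The finger force is back to 59 N, so the bar's faces are flat in the pads and the tray is level. I'll set it down.

{"api": "drive_tool", "payload": {
  "increments": [
    [1,0,0,2,0],
    [1,0,0,2,0],
    [1,0,0,2,0],
    [1,0,0,1,0],
    [1,0,0,0,0]
  ]
}}

```text
time_s: 16.5
tool_pos: [0.609, 0.3159, 0.0861]
tcp_rot: [-0.001, 1.0, 0.031, 0.001]
force: [-1.7, 3.8, 8.9]
opening: 0.147
finger_force: 60.1
```

{"api": "drive_tool", "payload": {
  "increments": [
    [1,0,0,1,0],
    [1,0,0,0.5,0],
    [1,0,0,0,0]
  ]
}}

```text
time_s: 16.8
tool_pos: [0.6091, 0.3168, 0.0853]
tcp_rot: [-0.002, 1.0, 0.031, 0.002]
force: [-1.4, 6.5, 12.4]
opening: 0.146
finger_force: 60.8
```

```bash
python3 - <<'E'
from m import *
q,d=save('side','side8'); X=pts('side',d); g=green(q)&(X[...,1]>.2)&(X[...,1]<.45)&(X[...,0]>.55)&(X[...,0]<.68); rep('tray',X[g])
cv2.imwrite('pics/c8.png',cv2.resize(q[120:300,140:340],(640,576),interpolation=cv2.INTER_CUBIC))
E
python3 plan.py 608 314 82.7
```

```text
tray 687 c [606.2 321.8] s [ 65.4 123.2] a 2.8 z [11.3 19.9 45.5]
tcp [609.  316.7  85.3] tool-y dir -86.44 tilt -1.0 t 16.85 open 0.146 F [-1.4  6.  11.9] ff 60.7
shift [-1.2  2.7  2.6] turn None
```

View pics/c8.png

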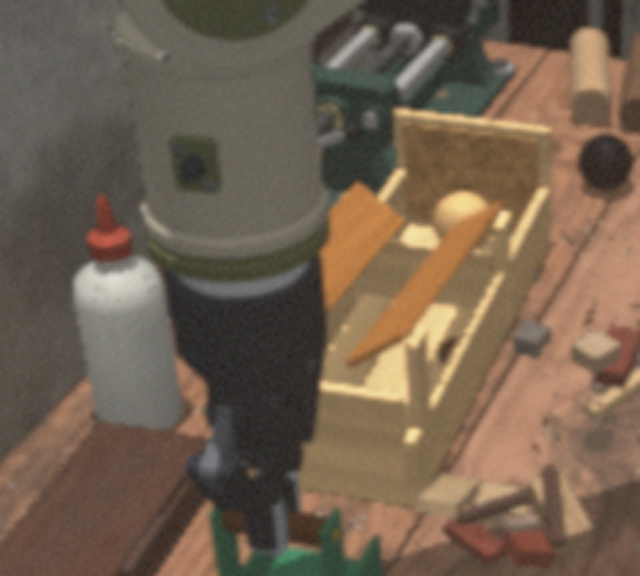

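The tray is standing on the bench with the bar held at crop (275,525). The large ball shows at (462,213) and the small at (447,348). I'll release and retreat.

{"api": "drive_tool", "payload": {
  "increments": [
    [1,0,1,-1,0],
    [0.5,0,0,0,0],
    [0.2,0,0,0,0],
    [0,0,0,0,0],
    [0,0,0,0,0]
  ]
}}

```text
time_s: 17.35
tool_pos: [0.6087, 0.3125, 0.0834]
tcp_rot: [0.0, 1.0, 0.03, -0.0]
force: [-0.8, -0.3, 0.4]
opening: 0.499
finger_force: 0.0
```

{"api": "drive_tool", "payload": {
  "increments": [
    [0,0,0,-5,0],
    [0,0,0,-15,0],
    [0,0,0,-30,0],
    [0,0,0,-40,0],
    [0,0,0,-40,0]
  ]
}}

```text
time_s: 17.85
tool_pos: [0.6085, 0.313, 0.2165]
tcp_rot: [-0.0, 1.0, 0.031, 0.0]
force: [0.5, -0.5, 0.3]
opening: 0.503
finger_force: 0.0
```

{"api": "drive_tool", "payload": {
  "increments": [
    [0,-20,0,-20,0],
    [0,-40,0,0,0],
    [0,-40,0,0,0],
    [0,-30,0,0,0],
    [0,-10,0,0,0]
  ]
}}

```text
time_s: 18.35
tool_pos: [0.4663, 0.3054, 0.2356]
tcp_rot: [0.0, 0.999, 0.032, 0.001]
force: [0.5, 0.6, -0.1]
opening: 0.502
finger_force: 0.0
```

```bash
python3 - <<'E'
from m import *
q,d=save('side','side9'); p,e=save('top','top9')
X=pts('side',d); g=green(q)&(X[...,1]>.2)&(X[...,1]<.45)&(X[...,0]>.55)&(X[...,0]<.68); rep('tray',X[g])
P=X[g&(X[...,2]<.06)]
b=(X[...,0]>.58)&(X[...,0]<.73)&(X[...,1]<.17)&(X[...,1]>-.1)&(X[...,2]<.06)&(q.max(2)<90)&(d>0)
k,l,s,c=cv2.connectedComponentsWithStats(b.astype(np.uint8))
for i in range(1,k):
    if s[i,4]>15: print('dark',s[i].tolist(),np.round(X[l==i].mean(0)*1000))
cv2.imwrite('pics/c9.png',np.hstack([cv2.resize(q[120:320,160:340],(432,480)),cv2.resize(p[90:220,330:430],(369,480))[:,:360]]))
E
python3 plan.py 608 314 82.7
```

```text
tray 1070 c [606.6 319.8] s [ 65.1 124.3] a 3.5 z [11.  19.6 67.8]
tcp [468.4 304.9 235.3] tool-y dir -86.45 tilt -1.0 t 18.45 open 0.502 F [1.1 0.3 0.6] ff 0.0
shift [139.5  -0.5 153. ] turn None
```

View pics/c9.png

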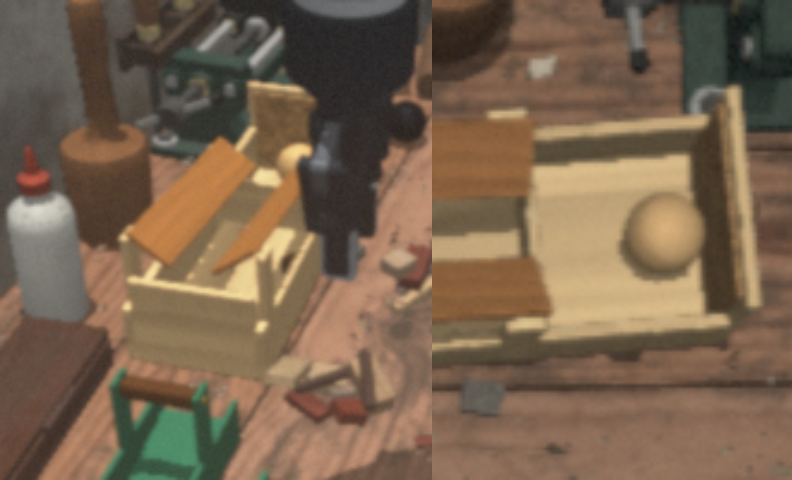

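The tray stands upright and empty, and the large ball is at rest in its lane (665,232). As a last check, I'll locate the dark ball in the small lane by its ray, in two pictures taken a while apart.

```bash
python3 - <<'E'
from m import *
for f in('side0','side7','side8','side9'):
    q=cv2.imread(f'pics/{f}.png'); d=np.load(f'pics/{f}_d.npy'); r=q[218:240,265:295]; X=pts('side',d)
    m=(cv2.cvtColor(r,cv2.COLOR_BGR2GRAY)<75)
    v,u=np.nonzero(m)
    if len(u)<5: print(f,'none',len(u)); continue
    u0,v0=u.mean()+265,v.mean()+218; P=ray('side',u0,v0,.018); S=np.median(X[218:240,265:295][m],0)
    a=np.radians(3.5); D=P[:2]-[.6586,.0055]; print(f,len(u),round(u0,1),round(v0,1),np.round(P*1000),'depth pt',np.round(S*1000),'grader xy',np.round([(D[0]*np.cos(a)+D[1]*np.sin(a))*1000,(-D[0]*np.sin(a)+D[1]*np.cos(a))*1000]))
E
```

```text
side0 none 0
side7 8 278.9 229.0 [625.  25.  18.] depth pt [619.  37.  26.] grader xy [-32.  22.]
side8 8 278.9 229.0 [625.  25.  18.] depth pt [620.  38.  27.] grader xy [-32.  22.]
side9 9 278.9 228.8 [625.  24.  18.] depth pt [620.  37.  28.] grader xy [-32.  21.]
```

The small ball is at rest on the lane floor, at grader coordinates of about (-32, 22) mm. Handing in.

```bash
python3 -c "
from station import *
print(finish_job())"
```

```text
the job is handed in; nothing more can be done
None
```

The job is handed in: the small ball is in the lane under the chute, the large ball is in the lane past the low end, and the empty tray stands upright on the bench, released and clear of the gripper.

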